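# Invert the rinsed beaker on the drying peg and clamp it under the dryer

### The job

Take the taller of the two steel beakers from its draining cradle, turn it over and set it mouth down over the drying peg, its rim flat on the seat; put it down, do not drop it. Then slide the peg carriage with the beaker fully home under the warm-air head, and then lock it there by turning the clamp knob clockwise until it is tight at its stop. Leave everything else on the bench, the short beaker included, as it is.

Things in the scene. Friction and masses are not known exactly. Their poses are not given: they have to be found in the camera images.
- beaker: the TALLER steel beaker: straight tube 54 mm outside, 48 mm inside, 110 mm high, one end closed (4 mm floor), 0.1 kg. Origin at the centre of the outside of the closed end, z along the axis to the open mouth. Starts on its side in a cradle, axis sloping 20 degrees, mouth the lower end; centre of the closed end about 78 mm above the bench, of the mouth 40 mm
- beaker_mouth (a point): centre of the taller beaker's mouth, in the plane of its rim
- cradle_a: draining cradle under the taller beaker: foot plate 135 x 50 mm, two sloping bars 32 mm apart that carry the beaker from below, a low cross bar that stops its rim; the beaker's sides and top are free. Fixed. Origin on the bench under its middle; the beaker's mouth points along its +x and down
- cradle_b: the same kind of cradle, under the short beaker
- station: drying station: base plate 190 x 320 mm, 10 mm thick, two guide bars along its y. Fixed. Origin on the bench under the rear bar, halfway along it; the plate runs from 145 mm before (-x) to 45 mm behind the origin
- dryer_head (a point): centre of the underside of the station's warm-air head, 195 mm above the bench: a box 120 mm in the station's x by 90 mm in y, 55 mm high, with a short nozzle 8 mm below it, on a 22 mm post 45 mm behind (+x) this point. It hangs over the home end of the carriage's way, 150 mm over the seat, so the peg can be loaded only outside it
- carriage (a joint): place of the peg carriage on the bars, m: 0 = loading end (station -y), 0.16 = fully home under the head (end stop); slides along the station's +y with 2 N of friction when unclamped. A steel plate 70 mm in y by 170 mm in x, top 33 mm above the bench, with the peg at its rear and the clamp knob at its front
- peg_foot (a point): on the carriage: centre of the white seat disc (68 mm across, 37 mm above the bench) at the peg's foot, where the beaker's rim rests. The peg is upright, 36 mm thick, 90 mm high, its top 32 mm tapered to 12 mm
- peg_tip (a point): top of the drying peg, 90 mm above peg_foot
- home_mark (a point): where peg_foot is when the carriage is fully home
- clamp (a joint): clamp knob angle, rad: grows clockwise seen from above; 0 = fully loose, bites from about 0.75, 1.5 = end stop (tight); takes 0.12 to 0.2 N m
- clamp_grip (a point): on the knob's vertical axis, 100 mm before (-x) the peg axis, 70 mm above the bench, at the height to grip its bar: 46 mm long, 14 mm thick, 45 to 77 mm above the bench, over a disc 48 mm across with its top at 47 mm. The point turns with the knob, bar along its x; at clamp 0 its x is the station's x
- short_beaker: the other, shorter steel beaker (54 mm across, 75 mm high, lying in the other cradle in the same way); origin at the centre of its closed end, z towards its mouth. Not to be moved
- spray: bottle with cap, 64 mm across, 170 mm high, standing; origin under its centre. Bystander
- grease: small white jar with black lid, 52 mm across, 45 mm high, standing; origin under its centre. Bystander
- driver: screwdriver lying flat between the cradles, 200 mm long, 26 mm thick; origin on the bench under its middle, handle to its -x. Bystander
- brush: cleaning brush lying flat behind the station, 170 mm long; origin under its middle. Bystander
- mug: white mug, 76 mm across, 85 mm high, handle to its +y; origin under its centre. Bystander
- portafilter: steel filter holder with black handle to its -x, bowl 68 mm across and 28 mm high, 168 mm from bowl centre to handle end; origin under the bowl. Bystander

How it is judged:
On the way, in this order (a step that is already met when the one before it is completed fails the run):
1. the taller beaker sits mouth down over the peg, rim on the seat (angle between beaker's own z axis and vertical above 3 rad and horizontal distance between beaker_mouth and peg_foot below 0.01 m and z of beaker_mouth in the frame of peg_foot below 0.006 m), for 0.2 s.
2. the carriage is fully home with the beaker still seated (all of step 1 and value of joint carriage above 0.152 m), for 0.1 s.
3. the clamp knob is tight, carriage home, beaker seated (all of step 2 and value of joint clamp above 1.15 rad), for 0.1 s.
At the end, for the whole second after the job is handed in: The taller beaker is mouth down over the peg (axis within 8 degrees of vertical, mouth centre within 10 mm of the peg axis and within 6 mm of the seat's height) and at rest, the carriage is within 8 mm of its home stop, and the clamp knob stands beyond 1.15 rad of its 1.5 rad (all of step 3 and linear speed of beaker below 0.02 m/s); the robot touches nothing.
It fails at once if the beaker is dropped (falls faster than 0.7 m/s out of the fingers) (linear speed of beaker above 0.7 m/s and contact force between the fingers and beaker below 0.05 N).
It fails at once if the short beaker is moved more than 3 cm (distance of short_beaker from where it was at the start of the episode above 0.03 m).
It fails at once if another bystander is moved more than 3 cm (distance of any of spray, grease, driver, brush, mug, portafilter from where it was at the start of the episode above 0.03 m).
It also fails if it takes over 58 s, if anything falls off the work surface, if the arm or the gripper's body presses on something with over 40 N, if the wrist force passes 120 N, or if a joint passes its speed limit or range.

### The arm

A 6-joint arm with a two-finger parallel gripper is mounted at the origin on the work surface. World frame = base frame: x ahead of the robot, y to its left, z up, the work surface at z = 0. Lengths are in m, angles in rad, forces in N, time in s.
With the tool pointing down it reaches from about 0.3 to 0.95 m from the base axis. Payload 3.1 kg.
Tool frame: the origin (TCP) lies midway between the tips of the shut fingers; the grasp point (between the pads) lies 19 mm behind it; z points along the fingers, y is the line along which they close (so a half turn about z gives the same grasp; the last joint's range is limited). The gripper opens to 85 mm and grips with 20 to 120 N. Pads are 22 mm wide; open, the fingers measure 114 mm over their backs; the gripper's body (76 mm by 85 mm) begins 54 mm behind the grasp point. The pads swing forward as they close: fully open they stand 13 mm farther back than shut.
Start: joints at [-1.387, 0.308, 1.634, -0, 1.2, -0.07], TCP at [0.157, -0.605, 0.231] pointing down, gripper open.
Joint ranges: [-3.06, 3.06], [-0.79, 1.96], [0.05, 2.63], [-1.19, 4.34], [0.05, 2.64], [-2.94, 2.94]. Speed limits (rad/s): [2.79, 2.79, 3.14, 3.14, 3.14, 3.14].

### API

Orientations are given as a unit quaternion [x, y, z, w].
In Python, from cell import r gives the robot as it stands.
- The arm moves only by the tool move_arm, never from a script. Its argument "moves" is a list of rows, each a list of 2 entries, a list of its own where there are three numbers: the shift along the tool's x, y, z as a fraction of full scale, then the turn, a rotation vector about the tool's x, y, z as a fraction of full scale. A call has 1 to 12 rows; each row shifts and turns the commanded pose from where the row before left it, along the tool's axes as they then stand; what a row does not reach is not made up. Full scale, the value 1, is 10 cm for a shift and 0.15 rad for a turn. A row lasts 1/10 s, in which the tool goes at most 50 mm and 8.59 degrees, less where a joint would pass 70% of its speed; a pose out of reach is approached as far as the arm can. A call with a number of a shift or a turn outside -1 to 1 is refused whole. A call with a gripper value outside its range is refused whole. "claw" is the opening, from -1 (shut) to 1 (fully open), set as the call begins (left out, the last holds). The fingers move at their own pace and stop on an object; "force" is the grip in N (left out, the last holds). Time passes only in rows, so rows that do not move let the fingers close. It gives the time, the measured TCP pose, the force, the opening and the grip force at its end, in the units of the state.
- r.read_state(): the state, without advancing time (a new reading comes with each control period).
- r.grab_frame(name): name is "scene" or "top"; returns (picture, depth): 400x640x3 uint8, red, green, blue; 400x640 float32, m along the optical axis (not along the pixel's ray), 0 where there is no reading.
- r.camera_info(name): a dict with "intrinsics" (3x3 intrinsics, pixels), "R" (3x3) and "t" (3): a world point X has camera coordinates R X + t. Camera axes: x right, y down, z forward; pixel columns grow to the right and rows downward; lengths in m; the calibration is good to about 2 mm. A picture is of the moment at which its call begins. camera_info takes no time and is no camera call.
- r.finish_job(): hands the job in; it is judged then, once.
The state is a dict: "time": time; "qpos": joint angles; "joint_velocities": joint speeds; "joint_torque": joint torques, N m; "position": TCP position; "eef_rot": TCP orientation; "wrist_force": force on the tool from outside, world axes, zero at the start; "torque": the same for the moment, N m; "width": finger opening in m; "gripper_force": force on a finger pad.
Only numpy, scipy, OpenCV 4.12 (cv2) and the standard library are available. Lean on these libraries where they do the work, as an engineer would, in place of code of your own. Each camera call takes 0.05 s, during which the arm holds its last target. There are 200 camera calls.

## Working session

There is one attempt and no reset: what is moved stays moved. The work goes in short steps, Python scripts to look and compute and a tool call to move; the robot and the scene stay as the last step left them, time stands still between calls to the robot, and variables do not carry over. Pictures are saved under pics/ and viewed, at most 10 in all, crops included, and the job is handed in when it is done.

Besides the shell and the picture viewer there is one more tool, called in YAML: its name, and indented under it one key for each argument. move_arm: Moves the arm, as the interface text tells. Shift numbers are shares of 10 cm and turn numbers shares of 0.15 rad, none past 1 either way. Its arguments: {"type":"object","properties":{"moves":{"type":"array"},"claw":{"type":"number"},"force":{"type":"number"}},"required":["moves"]}

```bash
mkdir -p pics; ls
python3 - <<'E'
from cell import r
import cv2,numpy as np
for n in("scene","top"):
    p,d=r.grab_frame(n);np.savez(f"pics/{n}0.npz",p=p,d=d);cv2.imwrite(f"pics/{n}0.png",p[:,:,::-1]);c=r.camera_info(n);print(n,c)
    R=np.array(c["R"]);print(-R.T@np.array(c["t"]))
print(r.read_state())
E
```

```text
pics
scene {'intrinsics': array([[450.753374  ,   0.        , 316.72402175],
       [  0.        , 450.753374  , 203.5783231 ],
       [  0.        ,   0.        ,   1.        ]]), 'R': array([[ 3.89969395e-01,  9.20827758e-01, -3.31928021e-04],
       [ 4.96760274e-01, -2.10680837e-01, -8.41928035e-01],
       [-7.75340636e-01,  3.28161278e-01, -5.39589728e-01]]), 't': array([-0.15574047, -0.20883986,  1.93075953])}
[ 1.66147369 -0.53418892  0.86593819]
top {'intrinsics': array([[380.00410032,   0.        , 323.17056793],
       [  0.        , 380.00410032, 201.3148425 ],
       [  0.        ,   0.        ,   1.        ]]), 'R': array([[ 0.01107425, -0.9997    ,  0.02184643],
       [-0.99135167, -0.0138336 , -0.13050097],
       [ 0.13076404, -0.0202123 , -0.99120746]]), 't': array([-0.10022926,  0.65917768,  0.9155435 ])}
[ 0.53486669 -0.07257515  0.99570653]
{'time': 0.1, 'qpos': array([-1.38669640e+00,  3.08942277e-01,  1.63506546e+00, -2.13691187e-05,
        1.19971151e+00, -6.97211343e-02]), 'joint_velocities': array([-1.47357318e-03, -7.46995570e-04, -3.02323655e-03,  4.51150469e-04,
       -1.32307813e-03,  9.94730774e-05]), 'joint_torque': array([-3.53463083e-04, -4.16408372e+01, -2.77644235e+01, -1.02353263e-04,
        3.97214724e-03,  5.87215482e-06]), 'position': array([ 0.15675653, -0.60424357,  0.23014381]), 'eef_rot': array([ 9.91956609e-01,  1.26573912e-01, -7.07129644e-05, -1.06098765e-03]), 'wrist_force': array([0.69429946, 0.35080268, 0.54140335]), 'torque': array([ 0.00389128,  0.0274567 , -0.01269458]), 'gripper_force': 0.0, 'width': 0.0854410138078121}
```

View pics/scene0.png

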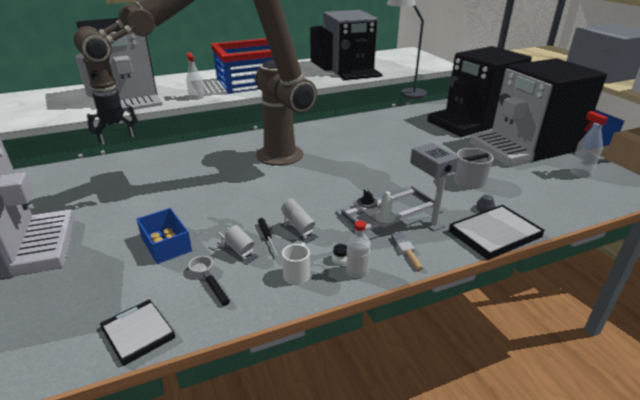

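View pics/top0.png

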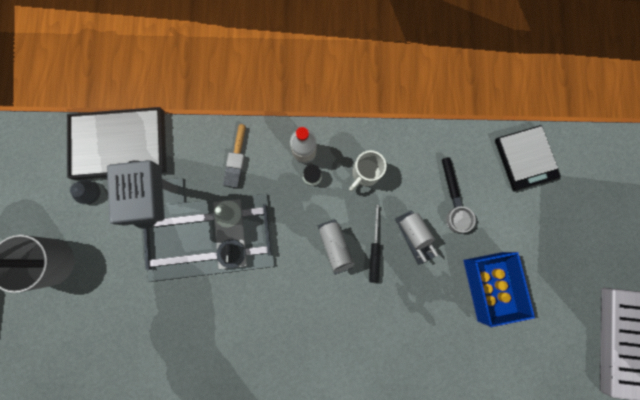

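The scene view shows the two beakers mid-bench at (298,218) and (238,240). The top view has the taller one at about (335,247), the short one at (418,230), the carriage's peg at (228,212), the knob at (231,253) and the head at (135,192).

```bash
cat > h.py <<'E'
import numpy as np,cv2
from cell import r
def cloud(n,d):
    c=r.camera_info(n);K=np.array(c["intrinsics"]);R=np.array(c["R"]);t=np.array(c["t"])
    v,u=np.mgrid[:d.shape[0],:d.shape[1]]
    P=np.stack([(u-K[0,2])/K[0,0]*d,(v-K[1,2])/K[1,1]*d,d],-1)
    return (P-t)@R
def proj(n,X):
    c=r.camera_info(n);q=np.array(c["R"])@np.array(X)+np.array(c["t"]);q=np.array(c["intrinsics"])@q;return q[:2]/q[2]
def load(n,k):
    z=np.load(f"pics/{n}{k}.npz");return z["p"],z["d"]
E
python3 - <<'E'
from h import *
p,d=load("top",0);C=cloud("top",d)
print("bench",np.median(C[300:340,200:300].reshape(-1,3),0))
a=p[150:300,100:300];b=p[180:300,300:460]
A=cv2.resize(a,None,fx=4,fy=4,interpolation=2)[:, :, ::-1];cv2.imwrite("pics/c1.png",A)
for nm,(u0,u1,v0,v1),zr in [("tall",(315,362,212,280),(.05,.12)),("short",(395,445,200,270),(.05,.12)),("seatpeg",(205,250,190,235),(.1,.14)),("knob",(210,255,235,275),(.06,.09)),("head",(90,180,140,240),(.22,.3))]:
    m=np.zeros(d.shape,bool);m[v0:v1,u0:u1]=1;m&=(C[...,2]>zr[0])&(C[...,2]<zr[1]);Q=C[m]
    print(nm,len(Q));
    if len(Q)<5: continue
    c=Q.mean(0);w,V=np.linalg.eigh(np.cov((Q-c).T));ax=V[:,2];s=(Q-c)@ax
    print(c.round(4),ax.round(3),s.min().round(4),s.max().round(4),Q.min(0).round(3),Q.max(0).round(3))
s,e=load("scene",0);cv2.imwrite("pics/c2.png",cv2.resize(s[170:280,210:450],None,fx=3.3,fy=3.3,interpolation=2)[:,:,::-1])
E
```

```text
bench [ 0.36245117  0.08969853 -0.00053984]
tall 1039
[ 0.5452 -0.1242  0.0783] [-0.912 -0.33   0.243] -0.0627 0.0516 [ 0.485 -0.167  0.05 ] [ 0.606 -0.085  0.103]
short 745
[ 0.5841 -0.3241  0.0705] [-0.883 -0.466  0.049] -0.046 0.0734 [ 0.512 -0.375  0.05 ] [ 0.633 -0.289  0.091]
seatpeg 143
[0.6254 0.1454 0.1151] [0.106 0.461 0.881] -0.0187 0.016 [0.612 0.133 0.1  ] [0.641 0.162 0.129]
knob 137
[0.5277 0.1347 0.0747] [-0.999 -0.024 -0.031] -0.0224 0.0227 [0.505 0.129 0.061] [0.55  0.143 0.081]
head 3086
[0.6466 0.286  0.2478] [-0.993 -0.116 -0.018] -0.0682 0.0584 [0.584 0.24  0.22 ] [0.714 0.342 0.256]
```

View pics/c1.png

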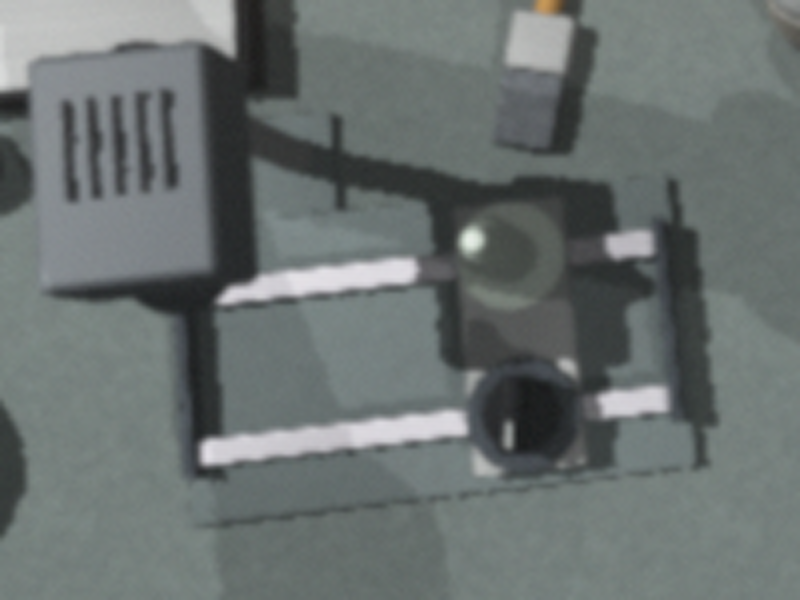

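View pics/c2.png

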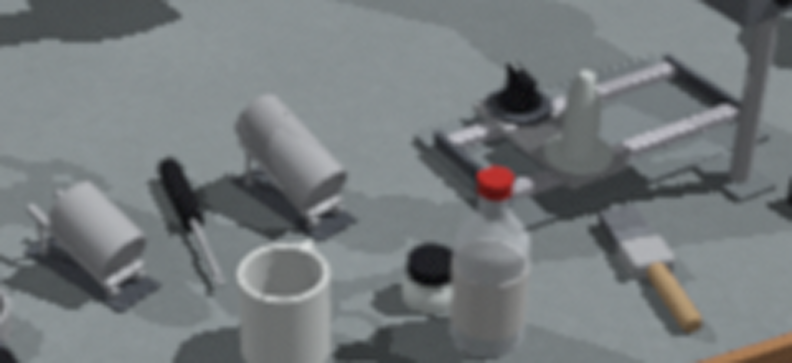

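The crops show the taller beaker with its closed end towards the robot, the seat disc at crop (512,255), the knob at (525,415) and the head clear to the left of the carriage. Next I refine the poses.

Run:
```python
from h import *
from scipy.optimize import least_squares
(pt,dt),(ps,ds)=load("top",0),load("scene",0);T=cloud("top",dt);S=cloud("scene",ds)
def near(C,c,rad,z0,z1):
    Q=C.reshape(-1,3);return Q[(np.hypot(Q[:,0]-c[0],Q[:,1]-c[1])<rad)&(Q[:,2]>z0)&(Q[:,2]<z1)]
t20=np.radians(20)
def fit(Qs):
    def f(p):
        u=np.array([np.cos(p[2])*np.cos(t20),np.sin(p[2])*np.cos(t20),-np.sin(t20)]);D=Qs-np.array([p[0],p[1],.078]);s=D@u
        return np.linalg.norm(D-s[:,None]*u,axis=1)-.027
    o=least_squares(f,[.49,-.15,.33],loss="soft_l1",f_scale=.002);p=o.x
    u=np.array([np.cos(p[2])*np.cos(t20),np.sin(p[2])*np.cos(t20),-np.sin(t20)]);s=(Qs-np.array([p[0],p[1],.078]))@u
    ok=abs(f(p))<.004
    return p.round(4),np.percentile(s[ok],[0,1,99,100]).round(4),ok.mean().round(2),np.median(abs(f(p))).round(4)
A=near(T,(.545,-.124),.08,.06,.12);B=near(S,(.545,-.124),.08,.06,.12)
for n,Q in(("top",A),("scene",B),("both",np.vstack([A,B]))):print(n,len(Q),*fit(Q))
for n,C in(("top",T),("scene",S)):
    for z0,z1,rd in((.046,.092,.018),):
        Q=near(C,(.625,.145),.035,z0,z1)
        o=least_squares(lambda p:np.hypot(Q[:,0]-p[0],Q[:,1]-p[1])-rd,[.625,.145],loss="soft_l1",f_scale=.002);print(n,"peg",len(Q),o.x.round(4))
    Q=near(C,(.625,.145),.03,.118,.14);print("tip",len(Q),Q.mean(0).round(4))
    Q=near(C,(.625,.145),.06,.0355,.0395);print("seat",len(Q),(Q.min(0)+Q.max(0))/2,np.ptp(Q,0))
    Q=near(C,(.528,.135),.04,.068,.09);rc=cv2.minAreaRect((Q[:,:2]*1000).astype(np.float32));print("knob",len(Q),Q.mean(0).round(4),rc)
    Q=near(C,(.64,.29),.1,.243,.26);print("head",len(Q),cv2.minAreaRect((Q[:,:2]*1000).astype(np.float32)),np.median(Q[:,2]))
# bars by white mask in top
m=(pt.min(2)>170);m[:, :140]=0;m[:,275:]=0;m[:195]=0;m[280:]=0
n,l,st,ce=cv2.connectedComponentsWithStats(m.astype(np.uint8))
for i in range(1,n):
    if st[i,4]>60:
        Q=T[l==i];w=np.polyfit(Q[:,1],Q[:,0],1);print("bar",st[i],Q.mean(0).round(3),"yaw",np.degrees(np.arctan(-w[0])).round(2))
for n,c in(("spray",(.77,0)),):
    Q=near(T,(.75,-.03),.1,.13,.19);print(n,len(Q),Q.mean(0) if len(Q) else 0)
```

```text
top 978 [ 0.4928 -0.1441  0.3445] [0.0046 0.0054 0.1127 0.1148] 0.92 0.0009
scene 455 [ 0.4959 -0.1451  0.3299] [-0.0023  0.0008  0.1083  0.1102] 0.91 0.0015
both 1433 [ 0.4941 -0.1446  0.343 ] [-0.0011  0.0041  0.1112  0.1139] 0.9 0.0012
top peg 64 [0.6268 0.1496]
tip 63 [0.6262 0.1479 0.1237]
seat 264 [0.61364613 0.14748301 0.03750499] [0.09125862 0.07329226 0.00398392]
knob 121 [0.5278 0.1353 0.0761] ((527.5324096679688, 135.20559692382812), (45.26277542114258, 13.542624473571777), 2.3234355449676514)
head 2755 ((648.08447265625, 291.2247619628906), (120.18685150146484, 90.28876495361328), 8.144434928894043) 0.2498763630752591
scene peg 133 [0.6245 0.1463]
tip 27 [0.6277 0.1437 0.1241]
seat 103 [0.61863032 0.14167261 0.03748466] [0.0946595  0.07630924 0.00395909]
knob 51 [0.5312 0.1297 0.0752] ((528.1394653320312, 131.15061950683594), (13.912874221801758, 50.5916748046875), 89.3239517211914)
head 573 ((648.0646362304688, 288.1302185058594), (122.31011199951172, 93.8046646118164), 6.7922139167785645) 0.2510236221685503
bar [156 215  48  11 258] [0.611 0.268 0.026] yaw 2.0
bar [250 247  16   7  90] [0.536 0.068 0.044] yaw 0.84
bar [151 253  66  13 372] [0.513 0.256 0.025] yaw 6.87
spray 197 [ 0.79486077 -0.04067396  0.16069478]
```

move_arm:
  moves:
    - [[0, 0, -0.5], [0, 0, -1]]
    - [[0, 0, -0.5], [0, 0, -1]]
    - [[0, 0, 0], [0, 0, -1]]
    - [[0, 0, 0], [0, 0, -1]]
    - [[0, 0, 0], [0, 0, -1]]
    - [[0, 0, 0], [0, 0, -1]]
    - [[0, 0, 0], [0, 0, -1]]
    - [[0, 0, 0], [0, 0, -1]]
    - [[0, 0, 0], [0, 0, -1]]
    - [[0, 0, 0], [0, 0, -1]]
  claw: 1

```text
time: 1.1
position: [0.1568, -0.6046, 0.3304]
eef_rot: [0.637, 0.771, 0.0, -0.001]
wrist_force: [1.3, 0.4, 0.3]
width: 0.0853
gripper_force: 0.0
```

```bash
cat >> h.py <<'E'
from scipy.spatial.transform import Rotation as Ro
def axes(x,z):  # tool orientation from x (made perpendicular) and z
    z=np.array(z,float)/np.linalg.norm(z);x=np.array(x,float);x=x-(x@z)*z;x/=np.linalg.norm(x)
    return Ro.from_matrix(np.stack([x,np.cross(z,x),z],1))
def lean(az,b):  # tool x horizontally at azimuth az+180, tool z pitched b deg from straight down towards azimuth az (b<0: away)
    a,b=np.radians([az,b]);F=np.array([np.cos(a),np.sin(a),0]);t=F*np.sin(b)-np.array([0,0,1])*np.cos(b)
    return axes(-F*np.cos(b)-np.array([0,0,1])*np.sin(b),t)
def plan(p,q,n,start=None):
    if start is None:
        s=r.read_state();start=(np.array(s["position"]),Ro.from_quat(s["eef_rot"]))
    p0,R0=start;p=np.array(p);w=(R0.inv()*q).as_rotvec()
    rows=[];c=p0.copy();R=R0
    for i in range(n):
        goal=p0+(p-p0)*(i+1)/n
        sh=np.round(R.inv().apply(goal-c)/.1,3);tu=np.round(w/n/.15,3)
        rows.append([sh.tolist(),tu.tolist()]);c=c+R.apply(sh*.1);R=R*Ro.from_rotvec(tu*.15)
    print(str(rows).replace("-0.0,","0,").replace("0.0,","0,"));print("end",c.round(4),"max",abs(np.array(rows)[:,0]).max(),np.degrees(np.linalg.norm(w)))
    return c,R
E
python3 - <<'E'
from h import *
q=lean(19.4,25);t=q.apply([0,0,1]);g=np.array([.532,-.1315,.045]);print(t,g-.18*t)
plan(g-.18*t,q,14)
E
```

```text
[ 0.39862312  0.14037736 -0.90630779] [ 0.46024784 -0.15676792  0.2081354 ]
[[[0.273, 0.273, 0.088], [-0.178, -0.154, -0.805]], [[0.241, 0.302, 0.089], [-0.178, -0.154, -0.805]], [[0.205, 0.326, 0.093], [-0.178, -0.154, -0.805]], [[0.166, 0.346, 0.097], [-0.178, -0.154, -0.805]], [[0.126, 0.361, 0.104], [-0.178, -0.154, -0.805]], [[0.084, 0.371, 0.111], [-0.178, -0.154, -0.805]], [[0.042, 0.375, 0.119], [-0.178, -0.154, -0.805]], [[-0.001, 0.375, 0.129], [-0.178, -0.154, -0.805]], [[-0.043, 0.368, 0.14], [-0.178, -0.154, -0.805]], [[-0.083, 0.357, 0.15], [-0.178, -0.154, -0.805]], [[-0.122, 0.34, 0.162], [-0.178, -0.154, -0.805]], [[-0.157, 0.319, 0.175], [-0.178, -0.154, -0.805]], [[-0.191, 0.293, 0.186], [-0.178, -0.154, -0.805]], [[-0.219, 0.263, 0.199], [-0.178, -0.154, -0.805]]]
end [ 0.4602 -0.1568  0.2081] max 0.375 100.89535483701168
```

move_arm:
  moves:
    - [[0.27, 0.27, 0.09], [-0.18, -0.15, -0.8]]
    - [[0.24, 0.3, 0.09], [-0.18, -0.15, -0.8]]
    - [[0.2, 0.33, 0.09], [-0.18, -0.15, -0.8]]
    - [[0.17, 0.35, 0.1], [-0.18, -0.15, -0.8]]
    - [[0.13, 0.36, 0.1], [-0.18, -0.15, -0.8]]
    - [[0.08, 0.37, 0.11], [-0.18, -0.15, -0.8]]
    - [[0.04, 0.38, 0.12], [-0.18, -0.15, -0.8]]
    - [[0, 0.38, 0.13], [-0.18, -0.15, -0.8]]
    - [[-0.04, 0.37, 0.14], [-0.18, -0.15, -0.8]]
    - [[-0.08, 0.36, 0.15], [-0.18, -0.15, -0.8]]
    - [[-0.12, 0.34, 0.16], [-0.18, -0.15, -0.8]]
    - [[-0.16, 0.32, 0.17], [-0.18, -0.15, -0.8]]

```text
time: 2.3
position: [0.4212, -0.2206, 0.2273]
eef_rot: [-0.038, 0.981, 0.035, 0.189]
wrist_force: [-1.3, 0.6, 0.1]
width: 0.0854
gripper_force: 0.0
```

move_arm:
  moves:
    - [[-0.19, 0.29, 0.19], [-0.18, -0.15, -0.8]]
    - [[-0.22, 0.26, 0.2], [-0.18, -0.15, -0.8]]
    - [[0, 0, 0], [0, 0, 0]]

```text
time: 2.6
position: [0.4649, -0.1555, 0.2081]
eef_rot: [-0.159, 0.964, 0.042, 0.211]
wrist_force: [0.5, -0.5, -0.5]
width: 0.0854
gripper_force: 0.0
```

Run:
```python
from h import *
s=r.read_state();print(s["qpos"].round(3))
q=lean(19.4,25);t=q.apply([0,0,1]);g=np.array([.532,-.1315,.045])
st=plan(g-.06*t,q,4);plan(g,q,3,st)
p,d=r.grab_frame("top");cv2.imwrite("pics/t1.png",cv2.resize(p[180:320,280:460],None,fx=4,fy=4,interpolation=2)[:,:,::-1])
```

```text
[-0.647 -0.087  2.189  0.488  0.858 -2.833]
[[[0.01, -0.002, 0.295], [0.014, -0.005, -0.022]], [[0.01, -0.001, 0.295], [0.014, -0.005, -0.022]], [[0.011, 0, 0.295], [0.014, -0.005, -0.022]], [[0.011, 0, 0.295], [0.014, -0.005, -0.022]]]
end [ 0.5081 -0.1399  0.0993] max 0.295 0.9278236840376085
[[[0, 0, 0.2], [0, 0, -0.001]], [[0, 0, 0.2], [0, 0, -0.001]], [[0, 0, 0.2], [0, 0, -0.001]]]
end [ 0.532  -0.1315  0.045 ] max 0.2 0.01668431467309808
```

View pics/t1.png

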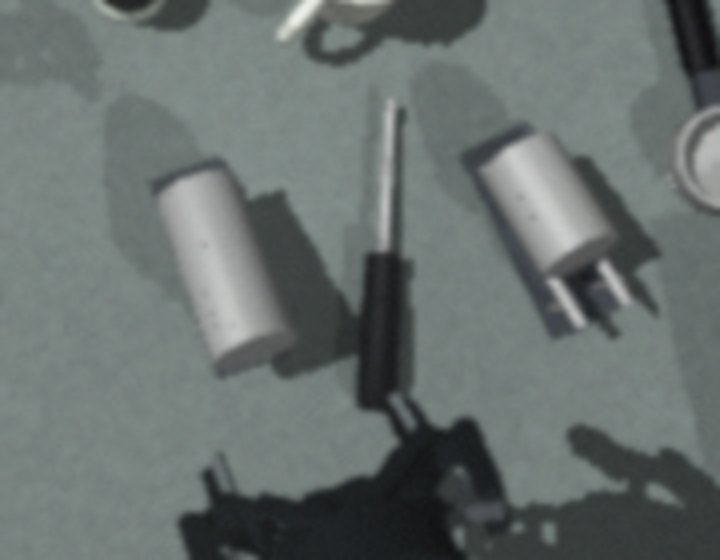

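The picture shows the fingers at crop (215,470) and (405,410) closing square across the beaker axis, (195,170)-(255,360). I'll go nearer and check the centring.

move_arm:
  moves:
    - [[0.01, 0, 0.3], [0.03, -0.01, -0.04]]
    - [[0.01, 0, 0.3], [0.03, -0.01, -0.04]]
    - [[0.01, 0, 0.2], [0, 0, 0]]
    - [[0, 0, 0], [0, 0, 0]]

```text
time: 3.05
position: [0.4931, -0.1486, 0.134]
eef_rot: [-0.161, 0.963, 0.035, 0.212]
wrist_force: [-0.4, -0.1, 0.6]
width: 0.0853
gripper_force: 0.0
```

Run:
```python
from h import *
s=r.read_state();print(s["qpos"].round(3),s["position"].round(4))
R=Ro.from_quat(s["eef_rot"]);p0=s["position"]
p,d=r.grab_frame("top")
im=p[180:300,290:440].copy();k=5
im=cv2.resize(im,None,fx=k,fy=k,interpolation=2)
def mk(X,c):
    u=(proj("top",X)-[290,180])*k;cv2.circle(im,tuple(int(v) for v in u),5,c,1)
mk(p0,(255,0,0))
for sgn in(-1,1):mk(p0+R.apply([0,sgn*.0425,-.013]),(255,255,0))
a=.338;C=np.array([.4945,-.1446,.078]);u=np.array([np.cos(a)*.94,np.sin(a)*.94,-.342])
for l in(0,.03,.06,.11):mk(C+l*u,(0,255,0))
cv2.imwrite("pics/t2.png",im[:,:,::-1])
```

```text
[-0.587  0.079  2.207  0.574  0.663 -2.912] [ 0.4931 -0.1486  0.134 ]
```

View pics/t2.png

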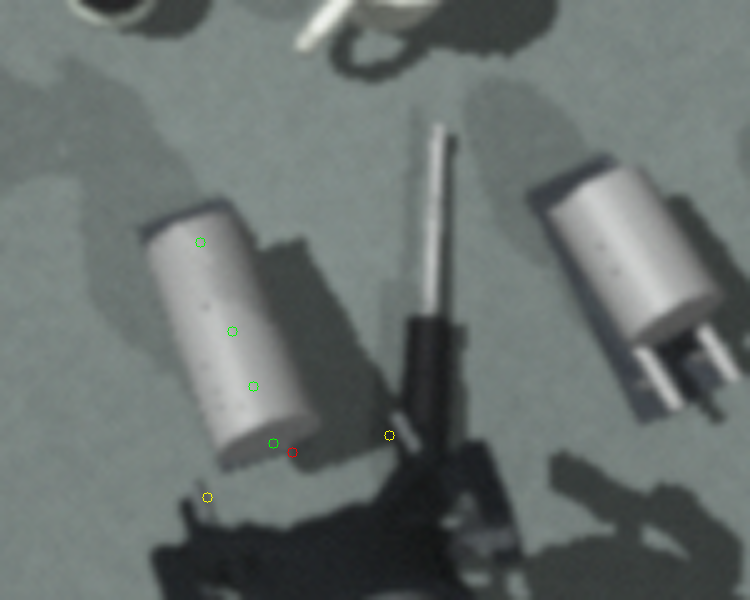

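The markers match: fingers at (200,485) and (400,415), and the closed-end centre at (272,442) is on the beaker. Joint 6 is near its limit, so I'll take the same grasp half a turn round.

move_arm:
  moves:
    - [[0, 0, -0.2], [0, 0, 1]]
    - [[0, 0, -0.2], [0, 0, 1]]
    - [[0, 0, 0], [0, 0, 1]]
    - [[0, 0, 0], [0, 0, 1]]
    - [[0, 0, 0], [0, 0, 1]]
    - [[0, 0, 0], [0, 0, 1]]
    - [[0, 0, 0], [0, 0, 1]]
    - [[0, 0, 0], [0, 0, 1]]
    - [[0, 0, 0], [0, 0, 1]]
    - [[0, 0, 0], [0, 0, 1]]
    - [[0, 0, 0], [0, 0, 1]]
    - [[0, 0, 0], [0, 0, 1]]

```text
time: 4.3
position: [0.4791, -0.156, 0.1749]
eef_rot: [0.656, 0.722, 0.189, 0.108]
wrist_force: [-0.1, 0.6, -0.2]
width: 0.0855
gripper_force: 0.0
```

move_arm:
  moves:
    - [[0, 0, 0], [0, 0, 1]]
    - [[0, 0, 0], [0, 0, 1]]
    - [[0, 0, 0], [0, 0, 1]]
    - [[0, 0, 0], [0, 0, 1]]
    - [[0, 0, 0], [0, 0, 1]]
    - [[0, 0, 0], [0, 0, 1]]
    - [[0, 0, 0], [0, 0, 1]]
    - [[0, 0, 0], [0, 0, 1]]
    - [[0, 0, 0], [0, 0, 1]]
    - [[0, 0, 0], [0, 0, 0]]

```text
time: 5.3
position: [0.4792, -0.1559, 0.1747]
eef_rot: [0.963, 0.157, 0.216, -0.033]
wrist_force: [-0.1, 0.1, 0.6]
width: 0.0852
gripper_force: 0.0
```

```bash
cat >> h.py <<'E'
HZ=Ro.from_rotvec([0,0,np.pi])
E
python3 - <<'E'
from h import *
s=r.read_state();print(s["qpos"].round(3),s["position"].round(4))
q=lean(19.4,25)*HZ;t=q.apply([0,0,1]);g=np.array([.532,-.1315,.045])
st=plan(g-.06*t,q,3);plan(g,q,3,st)
E
```

```text
[-0.622 -0.017  2.204  0.525  0.754  0.275] [ 0.4792 -0.1559  0.1747]
[[[-0.009, -0.021, 0.273], [0.023, -0.007, -0.029]], [[-0.008, -0.02, 0.274], [0.023, -0.007, -0.029]], [[-0.008, -0.019, 0.273], [0.023, -0.007, -0.029]]]
end [ 0.5081 -0.1399  0.0994] max 0.274 0.9724337326185569
[[[0, 0, 0.2], [0, 0, -0.0]], [[0, 0, 0.2], [0, 0, -0.0]], [[0, 0, 0.2], [0, 0, -0.0]]]
end [ 0.532  -0.1315  0.045 ] max 0.2 0.014733563252704921
```

move_arm:
  moves:
    - [[-0.01, -0.02, 0.27], [0.02, 0, -0.03]]
    - [[-0.01, -0.02, 0.27], [0.02, 0, -0.03]]
    - [[-0.01, -0.02, 0.27], [0.02, 0, -0.03]]
    - [[0, 0, 0], [0, 0, 0]]
    - [[0, 0, 0.15], [0, 0, 0]]
    - [[0, 0, 0.15], [0, 0, 0]]
    - [[0, 0, 0.15], [0, 0, 0]]
    - [[0, 0, 0.15], [0, 0, 0]]
    - [[0, 0, 0], [0, 0, 0]]

```text
time: 6.2
position: [0.5309, -0.1304, 0.0442]
eef_rot: [0.962, 0.166, 0.214, -0.037]
wrist_force: [-0.0, 0.6, -0.2]
width: 0.0853
gripper_force: 0.0
```

Run:
```python
from h import *
s=r.read_state();print(s["qpos"].round(3),s["position"].round(4),s["wrist_force"])
q=lean(19.4,25)*HZ
plan([.532,-.1315,.045],q,1)
```

```text
[-0.509  0.314  2.177  0.775  0.474  0.053] [ 0.5309 -0.1304  0.0442] [-0.0425452   0.64440334 -0.21076579]
[[[0.009, 0.014, -0.004], [-0.014, -0.012, 0.012]]]
end [ 0.532  -0.1315  0.0449] max 0.014 0.19047367943812585
```

move_arm:
  moves:
    - [[0.01, 0.01, 0], [0, 0, 0]]
    - [[0, 0, 0], [0, 0, 0]]
    - [[0, 0, 0], [0, 0, 0]]
    - [[0, 0, 0], [0, 0, 0]]
    - [[0, 0, 0], [0, 0, 0]]
    - [[0, 0, 0], [0, 0, 0]]
    - [[0, 0, 0], [0, 0, 0]]
    - [[0, 0, 0], [0, 0, 0]]
    - [[0, 0, 0], [0, 0, 0]]
  claw: -1
  force: 50

```text
time: 7.1
position: [0.532, -0.1301, 0.0461]
eef_rot: [0.962, 0.165, 0.215, -0.038]
wrist_force: [-3.5, 3.0, 8.0]
width: 0.0542
gripper_force: 50.6
```

Run:
```python
from h import *
s=r.read_state();print(s["width"],s["gripper_force"],s["position"].round(4),s["wrist_force"])
q=Ro.from_quat(s["eef_rot"]);P=s["position"]
a=plan(P+[0,0,.15],q,5)
```

```text
0.05422227713775075 50.63059754669666 [ 0.532  -0.1301  0.0461] [-3.51116731  2.99734859  8.00111527]
[[[0.128, -0.001, -0.271], [0, 0, 0.0]], [[0.127, -0.001, -0.272], [0, 0, 0.0]], [[0.128, 0, -0.271], [0, 0, 0.0]], [[0.128, -0.001, -0.272], [0, 0, 0.0]], [[0.128, -0.001, -0.271], [0, 0, 0.0]]]
end [ 0.532  -0.1301  0.1961] max 0.272 0.0
```

Gripped: the width reads 54 mm and the grip 50 N. Lift.

move_arm:
  moves:
    - [[0.05, 0, -0.11], [0, 0, 0]]
    - [[0.13, 0, -0.27], [0, 0, 0]]
    - [[0.13, 0, -0.27], [0, 0, 0]]
    - [[0.13, 0, -0.27], [0, 0, 0]]
    - [[0.13, 0, -0.27], [0, 0, 0]]
    - [[0.13, 0, -0.27], [0, 0, 0]]
    - [[0.13, 0, -0.27], [0, 0, 0]]
    - [[0, 0, 0], [0, 0, 0]]

```text
time: 7.9
position: [0.5366, -0.1324, 0.2426]
eef_rot: [0.961, 0.165, 0.218, -0.034]
wrist_force: [0.0, 0.7, -0.9]
width: 0.0537
gripper_force: 52.9
```

Run:
```python
from h import *
s=r.read_state();print(s["qpos"].round(3),s["width"],s["gripper_force"],s["position"].round(4),s["wrist_force"])
p,d=r.grab_frame("top");np.savez("pics/top5.npz",p=p,d=d);C=cloud("top",d)
q=Ro.from_quat(s["eef_rot"]);P=s["position"]
# beaker axis in the tool frame: fit cylinder (r 27) to points near the tool
L=q.inv().apply(C.reshape(-1,3)-P)
m=(abs(L[:,1])<.024)&(L[:,2]>-.06)&(L[:,2]<.1)&(C.reshape(-1,3)[:,2]>.1)&(np.abs(L[:,0])<.12);Q=L[m]
g=p.reshape(-1,3)[m].mean(1);Q=Q[g>90];print(len(Q))
from scipy.optimize import least_squares
def f(v):  # axis through (v0,0,-.019..), direction angle b in x-z, slight y
    u=np.array([-np.sin(v[1]),v[2],np.cos(v[1])]);u/=np.linalg.norm(u);D=Q-[v[0],v[3],-.019];return np.linalg.norm(D-(D@u)[:,None]*u,axis=1)-.027
for b in(-.8,.8):
    o=least_squares(f,[0,b,0,0],loss="soft_l1",f_scale=.002);print(o.x.round(4),o.cost,np.median(abs(o.fun)))
    v=o.x;u=np.array([-np.sin(v[1]),v[2],np.cos(v[1])]);u/=np.linalg.norm(u);D=Q-[v[0],v[3],-.019];print(np.percentile((D@u)[abs(o.fun)<.003],[0,2,98,100]),q.apply(u))
```

```text
[-0.506 -0.029  2.061  0.439  0.847  0.474] 0.053738785681955795 52.9280861467123 [ 0.5366 -0.1324  0.2426] [ 0.04369404  0.68078654 -0.93575868]
1126
[ 3.100e-03 -7.809e-01 -3.200e-03 -1.000e-04] 0.00047500257523411666 0.0006211598107641273
[-0.02903968 -0.02449354  0.07434729  0.07658943] [ 0.88752903  0.31376184 -0.33741033]
[ 3.100e-03 -7.809e-01 -3.200e-03 -1.000e-04] 0.0004750025752341194 0.0006211597734131751
[-0.02903968 -0.02449354  0.07434729  0.07658943] [ 0.88752903  0.31376184 -0.33741033]
```

The lifted beaker fits well: its axis is centred in the pads, 45° to the tool, with the mouth 78 mm past the grasp point. Next I plan the flip and the transfer to above the peg.

```bash
cat >> h.py <<'E'
UT=np.array([.704,-.0032,.710]);UT/=np.linalg.norm(UT);M=np.array([.0031,-.0001,-.019])+.078*UT
def place(az,mouth,ut=UT,m=M):
    a=np.radians(az);yw=np.array([np.sin(a),-np.cos(a),0]);z=np.array([0,0,-1.])
    yt=np.array([0,1.,0])-ut[1]*ut;yt/=np.linalg.norm(yt)
    A=np.stack([ut,yt,np.cross(ut,yt)],1);B=np.stack([z,yw,np.cross(z,yw)],1)
    q=Ro.from_matrix(B@A.T);return np.array(mouth)-q.apply(m),q
E
python3 - <<'E'
from h import *
for az in(-5,):
    p,q=place(az,[.6262,.1475,.17]);print(p,q.apply([0,0,1]))
    plan(p,q,16)
E
```

```text
[0.6106682  0.14872214 0.23669117] [-0.70161875  0.05910237 -0.7100972 ]
[[[0.093, -0.149, 0.045], [0.032, -0.502, 0.187]], [[0.091, -0.152, 0.039], [0.032, -0.502, 0.187]], [[0.09, -0.154, 0.033], [0.032, -0.502, 0.187]], [[0.088, -0.157, 0.027], [0.032, -0.502, 0.187]], [[0.085, -0.159, 0.021], [0.032, -0.502, 0.187]], [[0.082, -0.161, 0.016], [0.032, -0.502, 0.187]], [[0.079, -0.163, 0.01], [0.032, -0.502, 0.187]], [[0.074, -0.165, 0.005], [0.032, -0.502, 0.187]], [[0.07, -0.168, 0.001], [0.032, -0.502, 0.187]], [[0.065, -0.169, -0.003], [0.032, -0.502, 0.187]], [[0.06, -0.171, -0.008], [0.032, -0.502, 0.187]], [[0.055, -0.173, -0.011], [0.032, -0.502, 0.187]], [[0.049, -0.174, -0.014], [0.032, -0.502, 0.187]], [[0.042, -0.176, -0.017], [0.032, -0.502, 0.187]], [[0.037, -0.176, -0.018], [0.032, -0.502, 0.187]], [[0.029, -0.178, -0.021], [0.032, -0.502, 0.187]]]
end [0.6107 0.1487 0.2367] max 0.178 73.7947044898546
```

move_arm:
  moves:
    - [[0.09, -0.15, 0.04], [0.03, -0.5, 0.19]]
    - [[0.09, -0.15, 0.04], [0.03, -0.5, 0.19]]
    - [[0.09, -0.15, 0.03], [0.03, -0.5, 0.19]]
    - [[0.09, -0.16, 0.03], [0.03, -0.5, 0.19]]
    - [[0.09, -0.16, 0.02], [0.03, -0.5, 0.19]]
    - [[0.08, -0.16, 0.02], [0.03, -0.5, 0.19]]
    - [[0.08, -0.16, 0.01], [0.03, -0.5, 0.19]]
    - [[0.07, -0.16, 0], [0.03, -0.5, 0.19]]
    - [[0.07, -0.17, 0], [0.03, -0.5, 0.19]]
    - [[0.06, -0.17, 0], [0.03, -0.5, 0.19]]
    - [[0.06, -0.17, -0.01], [0.03, -0.5, 0.19]]
    - [[0, 0, 0], [0, 0, 0]]

```text
time: 9.15
position: [0.5853, 0.0631, 0.2309]
eef_rot: [0.979, 0.024, -0.203, -0.024]
wrist_force: [-0.1, -0.5, -1.3]
width: 0.0538
gripper_force: 52.9
```

Run:
```python
from h import *
s=r.read_state();print(s["qpos"].round(3),s["width"],s["position"].round(4),s["wrist_force"])
p,q=place(-5,[.6262,.1475,.165]);plan(p,q,6)
```

```text
[0.011 0.5   1.423 0.042 1.629 1.526] 0.05381782643362675 [0.5853 0.0631 0.2309] [-0.05707442 -0.52045653 -1.27153516]
[[[0.046, -0.141, -0.013], [0.023, -0.41, 0.153]], [[0.043, -0.142, -0.015], [0.023, -0.41, 0.153]], [[0.038, -0.143, -0.017], [0.023, -0.41, 0.153]], [[0.033, -0.143, -0.018], [0.023, -0.41, 0.153]], [[0.029, -0.145, -0.021], [0.023, -0.41, 0.153]], [[0.025, -0.145, -0.021], [0.023, -0.41, 0.153]]]
end [0.6107 0.1487 0.2317] max 0.145 22.582513071230334
```

move_arm:
  moves:
    - [[0.05, -0.14, -0.02], [0.02, -0.41, 0.15]]
    - [[0.04, -0.14, -0.02], [0.02, -0.41, 0.15]]
    - [[0.04, -0.14, -0.02], [0.02, -0.41, 0.15]]
    - [[0.03, -0.14, -0.02], [0.02, -0.41, 0.15]]
    - [[0.03, -0.14, -0.02], [0.02, -0.41, 0.15]]
    - [[0.03, -0.15, -0.02], [0.03, -0.41, 0.16]]
    - [[0, 0, 0], [0, 0, 0]]

```text
time: 9.85
position: [0.6114, 0.1462, 0.2327]
eef_rot: [0.924, -0.041, -0.38, -0.014]
wrist_force: [-0.4, -0.4, -1.1]
width: 0.0537
gripper_force: 52.9
```

Run:
```python
from h import *
s=r.read_state();print(s["qpos"].round(3),s["width"],s["position"].round(4),s["wrist_force"])
q=Ro.from_quat(s["eef_rot"]);print("believed mouth",s["position"]+q.apply(M),"u",q.apply(UT))
for n in("top","scene"):
    p,d=r.grab_frame(n);np.savez(f"pics/{n}6.npz",p=p,d=d)
    C=cloud(n,d);k=4 if n=="scene" else 5
    u=proj(n,[.626,.1475,.15]);x0,y0=int(u[0])-70,int(u[1])-55
    im=cv2.resize(p[y0:y0+110,x0:x0+140],None,fx=k,fy=k,interpolation=2)[:,:,::-1];cv2.imwrite(f"pics/z{n}.png",im);print(x0,y0,k)
    Q=C.reshape(-1,3);g=p.reshape(-1,3).mean(1)
    m=(np.hypot(Q[:,0]-.626,Q[:,1]-.1475)<.04)&(Q[:,2]>.17)&(Q[:,2]<.25)&(g>80);print(n,m.sum(),Q[m].mean(0),Q[m].max(0),Q[m].min(0))
```

```text
[0.1   0.811 1.055 0.144 2.043 1.774] 0.053736220500470715 [0.6114 0.1462 0.2327] [-0.43027533 -0.36617611 -1.10426165]
believed mouth [0.62697075 0.14485662 0.16606235] u [ 0.00112919 -0.00128437 -0.99999854]
146 153 5
top 107 [0.60881429 0.12842841 0.20621969] [0.63714306 0.1469895  0.24976512] [0.60132676 0.11268489 0.17021692]
318 130 4
scene 379 [0.64446791 0.13081567 0.20930816] [0.65774697 0.17144973 0.2496512 ] [0.60931895 0.11076792 0.17140582]
```

View pics/zscene.png

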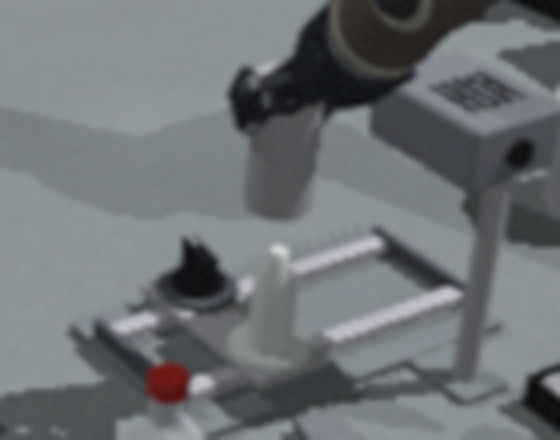

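The scene view shows the beaker upright, mouth down, its rim centred at about (277,207) and the peg tip at (281,247). It may sit a few mm to the -y side, so I'll fit both in the same view.

Run:
```python
from h import *
from scipy.optimize import least_squares
for k in(0,6):
  for n in("top","scene"):
    p,d=load(n,k);Q=cloud(n,d).reshape(-1,3);g=p.reshape(-1,3).mean(1)
    def cyl(rd,z0,z1,w):
        m=(np.hypot(Q[:,0]-.626,Q[:,1]-.1455)<w)&(Q[:,2]>z0)&(Q[:,2]<z1)&(g>60);X=Q[m]
        if len(X)<15:return
        o=least_squares(lambda v:np.hypot(X[:,0]-v[0],X[:,1]-v[1])-rd,[.626,.146],loss="soft_l1",f_scale=.0015);print(n,k,rd,len(X),o.x.round(4),np.median(abs(o.fun)).round(4))
    cyl(.018,.046,.092,.027)
    if k==6:cyl(.027,.168,.205,.037)
# 2D: silhouettes in the scene view, row centres of bright columns
p,d=load("scene",6);C=cloud("scene",d)
for v in range(165,222,3):
    row=C[v,360:410];ok=(np.hypot(row[:,0]-.626,row[:,1]-.1455)<.045)&(row[:,2]>.042)
    x=np.where(ok)[0]+360
    if len(x):
        z=np.median(row[ok][:,2]);print(v,x.min(),x.max(),(x.min()+x.max())/2,z.round(3),"pred axis peg",proj("scene",[.6262,.1475,z])[0].round(1),"bk",proj("scene",[.627,.1449,z])[0].round(1))
```

```text
top 0 0.018 64 [0.6268 0.1496] 0.0002
scene 0 0.018 133 [0.6245 0.1463] 0.0013
top 6 0.018 62 [0.627  0.1496] 0.0003
top 6 0.027 65 [0.6284 0.1451] 0.0003
scene 6 0.018 134 [0.6238 0.1458] 0.001
scene 6 0.027 172 [0.6257 0.1411] 0.0013
165 380 397 388.5 0.237 pred axis peg 390.7 bk 390.1
168 380 397 388.5 0.227 pred axis peg 390.4 bk 389.8
171 379 396 387.5 0.217 pred axis peg 390.2 bk 389.6
174 379 396 387.5 0.207 pred axis peg 389.8 bk 389.2
177 379 396 387.5 0.196 pred axis peg 389.5 bk 388.9
180 379 395 387.0 0.186 pred axis peg 389.3 bk 388.7
183 381 394 387.5 0.176 pred axis peg 389.0 bk 388.4
192 385 389 387.0 0.127 pred axis peg 387.7 bk 387.1
195 383 390 386.5 0.119 pred axis peg 387.4 bk 386.9
198 382 391 386.5 0.111 pred axis peg 387.2 bk 386.6
201 381 391 386.0 0.101 pred axis peg 387.0 bk 386.4
204 381 391 386.0 0.092 pred axis peg 386.7 bk 386.1
207 380 391 385.5 0.081 pred axis peg 386.4 bk 385.8
210 380 390 385.0 0.068 pred axis peg 386.1 bk 385.5
213 380 390 385.0 0.057 pred axis peg 385.8 bk 385.3
216 382 388 385.0 0.047 pred axis peg 385.6 bk 385.0
```

Both cameras agree that the peg lies (-1.6, +4.6) mm from the beaker axis. I'll correct that and go down.

Run:
```python
from h import *
s=r.read_state();q=Ro.from_quat(s["eef_rot"]);P=s["position"]
p,q2=place(-5,[.6254,.1495,.166])
a=plan(p,q2,2);b=plan(p-[0,0,.112],q2,7,a);plan(p-[0,0,.117],q2,1,b)
```

```text
[[[0.002, -0.029, 0.016], [0.004, -0.014, -0.004]], [[0.002, -0.028, 0.017], [0.004, -0.014, -0.004]]]
end [0.6098 0.1507 0.2327] max 0.029 0.26689092440809675
[[[0.113, -0.001, 0.114], [0, 0, -0.0]], [[0.112, 0, 0.113], [0, 0, -0.0]], [[0.113, -0.001, 0.114], [0, 0, -0.0]], [[0.113, 0, 0.113], [0, 0, -0.0]], [[0.112, -0.001, 0.114], [0, 0, -0.0]], [[0.113, 0, 0.114], [0, 0, -0.0]], [[0.113, -0.001, 0.113], [0, 0, -0.0]]]
end [0.6099 0.1507 0.1207] max 0.114 0.009312378871464962
[[[0.035, 0, 0.036], [0, -0.001, -0.001]]]
end [0.6098 0.1507 0.1157] max 0.036 0.009312378871464962
```

move_arm:
  moves:
    - [[0, -0.03, 0.02], [0, -0.01, 0]]
    - [[0, -0.03, 0.02], [0, -0.01, 0]]
    - [[0, 0, 0], [0, 0, 0]]
    - [[0.11, 0, 0.11], [0, 0, 0]]
    - [[0.11, 0, 0.11], [0, 0, 0]]
    - [[0.11, 0, 0.11], [0, 0, 0]]
    - [[0.11, 0, 0.11], [0, 0, 0]]
    - [[0.11, 0, 0.11], [0, 0, 0]]
    - [[0.11, 0, 0.11], [0, 0, 0]]
    - [[0.11, 0, 0.11], [0, 0, 0]]
    - [[0, 0, 0], [0, 0, 0]]

```text
time: 11.05
position: [0.6089, 0.1512, 0.1217]
eef_rot: [0.923, -0.042, -0.381, -0.014]
wrist_force: [-0.2, 0.4, -0.5]
width: 0.0538
gripper_force: 52.9
```

Run:
```python
from h import *
s=r.read_state();q=Ro.from_quat(s["eef_rot"]);P=s["position"];print(P,s["qpos"].round(3),s["wrist_force"],P+q.apply(M),q.apply(UT))
```

```text
[0.60892188 0.1512243  0.12171464] [0.107 0.918 1.101 0.14  1.895 1.758] [-0.20893205  0.36647192 -0.49488203] [0.62430202 0.14986101 0.05499106] [-0.00226121 -0.00196153 -0.99999552]
```

move_arm:
  moves:
    - [[0.035, 0, 0.028], [0, 0, 0]]
    - [[0.035, 0, 0.028], [0, 0, 0]]
    - [[0.028, 0, 0.028], [0, 0, 0]]
    - [[0, 0, 0], [0, 0, 0]]

```text
time: 11.45
position: [0.6116, 0.1513, 0.1122]
eef_rot: [0.924, -0.041, -0.379, -0.015]
wrist_force: [0.5, -0.6, -1.3]
width: 0.0537
gripper_force: 52.9
```

move_arm:
  moves:
    - [[0.014, 0, 0.014], [0, 0, 0]]
    - [[0, 0, 0], [0, 0, 0]]

```text
time: 11.65
position: [0.6117, 0.1513, 0.1104]
eef_rot: [0.924, -0.041, -0.379, -0.015]
wrist_force: [0.5, -0.2, -0.5]
width: 0.054
gripper_force: 52.9
```

move_arm:
  moves:
    - [[0.01, 0, 0.01], [0, 0, 0]]
    - [[0, 0, 0], [0, 0, 0]]

```text
time: 11.85
position: [0.6117, 0.1513, 0.1089]
eef_rot: [0.924, -0.041, -0.379, -0.015]
wrist_force: [-0.1, 0.5, -1.2]
width: 0.0538
gripper_force: 52.9
```

move_arm:
  moves:
    - [[0.014, 0, 0.014], [0, 0, 0]]
    - [[0, 0, 0], [0, 0, 0]]

```text
time: 12.05
position: [0.6115, 0.1513, 0.1067]
eef_rot: [0.924, -0.041, -0.379, -0.015]
wrist_force: [-0.1, -0.6, -0.9]
width: 0.0535
gripper_force: 52.9
```

move_arm:
  moves:
    - [[0.01, 0, 0.01], [0, 0, 0]]
    - [[0, 0, 0], [0, 0, 0]]

```text
time: 12.25
position: [0.6116, 0.1513, 0.1053]
eef_rot: [0.924, -0.041, -0.379, -0.015]
wrist_force: [-0.1, 0.4, -0.6]
width: 0.0537
gripper_force: 52.9
```

move_arm:
  moves:
    - [[0.01, 0, 0.01], [0, 0, 0]]
    - [[0, 0, 0], [0, 0, 0]]

```text
time: 12.45
position: [0.6116, 0.1513, 0.1039]
eef_rot: [0.924, -0.041, -0.379, -0.015]
wrist_force: [-0.6, 0.0, -1.1]
width: 0.0536
gripper_force: 52.9
```

move_arm:
  moves:
    - [[0.01, 0, 0.01], [0, 0, 0]]
    - [[0, 0, 0], [0, 0, 0]]

```text
time: 12.65
position: [0.6116, 0.1513, 0.1025]
eef_rot: [0.924, -0.041, -0.379, -0.015]
wrist_force: [-0.2, -1.0, -1.0]
width: 0.0537
gripper_force: 52.9
```

move_arm:
  moves:
    - [[0.01, 0, 0.01], [0, 0, 0]]
    - [[0, 0, 0], [0, 0, 0]]

```text
time: 12.85
position: [0.6119, 0.1513, 0.1019]
eef_rot: [0.924, -0.041, -0.379, -0.015]
wrist_force: [-0.2, 0.3, 1.5]
width: 0.0539
gripper_force: 53.1
```

Run:
```python
from h import *
s=r.read_state();q=Ro.from_quat(s["eef_rot"]);P=s["position"];print(s["wrist_force"],P+q.apply(M),q.apply(UT))
```

```text
[-0.16009774  0.31977922  1.47960204] [0.62759517 0.14999209 0.03529505] [ 2.81027236e-03 -9.64609346e-04 -9.99995586e-01]
```

Contact. A little more seating, then release.

move_arm:
  moves:
    - [[0.007, 0, 0.007], [0, 0, 0]]
    - [[0, 0, 0], [0, 0, 0]]

```text
time: 13.05
position: [0.612, 0.1512, 0.1019]
eef_rot: [0.924, -0.041, -0.379, -0.015]
wrist_force: [0.3, -0.1, 5.1]
width: 0.0539
gripper_force: 53.3
```

move_arm:
  moves:
    - [[0, 0, 0], [0, 0, 0]]
    - [[0, 0, 0], [0, 0, 0]]
    - [[0, 0, 0], [0, 0, 0]]
    - [[0, 0, 0], [0, 0, 0]]
    - [[0, 0, 0], [0, 0, 0]]
  claw: 1

```text
time: 13.55
position: [0.6116, 0.1513, 0.1]
eef_rot: [0.924, -0.041, -0.379, -0.015]
wrist_force: [-0.0, 0.1, 0.1]
width: 0.0849
gripper_force: 0.0
```

move_arm:
  moves:
    - [[0, 0, -0.2], [0, 0, 0]]
    - [[0, 0, -0.3], [0, 0, 0]]
    - [[0, 0, -0.4], [0, 0, 0]]
    - [[0, 0, -0.4], [0, 0, 0]]
    - [[0, 0, 0], [0, 0, 0]]

```text
time: 14.05
position: [0.707, 0.1431, 0.1976]
eef_rot: [0.926, -0.042, -0.374, -0.016]
wrist_force: [1.2, -0.2, 1.0]
width: 0.0854
gripper_force: 0.0
```

Run:
```python
from h import *
from scipy.optimize import least_squares
s=r.read_state();print(s["position"],s["qpos"].round(3))
for n in("top","scene"):
    p,d=r.grab_frame(n);np.savez(f"pics/{n}7.npz",p=p,d=d);Q=cloud(n,d).reshape(-1,3);g=p.reshape(-1,3).mean(1)
    m=(np.hypot(Q[:,0]-.626,Q[:,1]-.1495)<.04)&(Q[:,2]>.05)&(Q[:,2]<.135);X=Q[m]
    o=least_squares(lambda v:np.hypot(X[:,0]-v[0],X[:,1]-v[1])-.027,[.626,.149],loss="soft_l1",f_scale=.0015)
    m=(np.hypot(Q[:,0]-.626,Q[:,1]-.1495)<.04)&(Q[:,2]>.138)&(Q[:,2]<.16);print(n,len(X),o.x.round(4),"top z",np.median(Q[m][:,2]) if m.any() else 0,m.sum(),Q[m].mean(0))
    Y=Q[(np.hypot(Q[:,0]-.528,Q[:,1]-.135)<.04)&(Q[:,2]>.068)&(Q[:,2]<.09)]
    if len(Y):print("knob",len(Y),Y.mean(0).round(4),cv2.minAreaRect((Y[:,:2]*1000).astype(np.float32)))
    if n=="scene":cv2.imwrite("pics/s7.png",cv2.resize(p[110:250,310:470],None,fx=4,fy=4,interpolation=2)[:,:,::-1])
```

```text
[0.70696249 0.14308163 0.19759539] [0.087 1.061 0.677 0.144 2.159 1.78 ]
top 167 [0.6294 0.1502] top z 0.14627962137155098 54 [0.62891152 0.12698478 0.1454623 ]
knob 120 [0.5279 0.1353 0.0759] ((527.4730224609375, 135.62013244628906), (45.13242721557617, 13.443843841552734), 0.7912956476211548)
scene 387 [0.6263 0.1472] top z 0.1474430320170092 120 [0.63587293 0.13794136 0.14622359]
knob 51 [0.5306 0.1295 0.0753] ((527.2626342773438, 132.7533416748047), (15.921263694763184, 45.683631896972656), 89.40242004394531)
```

View pics/s7.png

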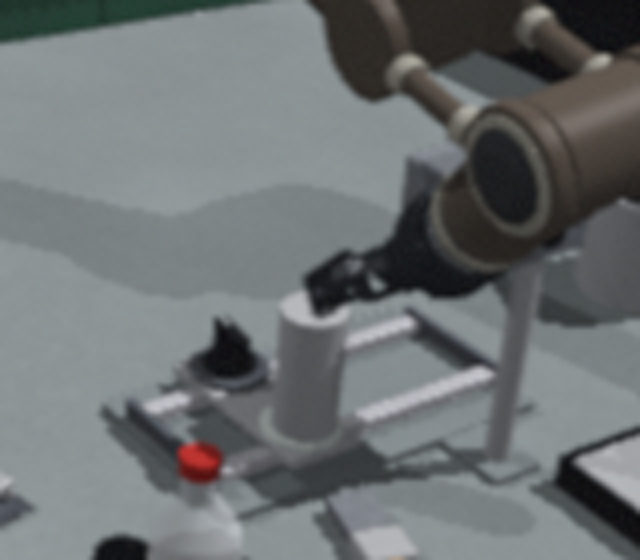

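The beaker stands on the seat: top at z 0.147, axis about 2.5 mm from the peg axis, fingers clear. Next is the knob.

Run:
```python
from h import *
s=r.read_state();q=Ro.from_quat(s["eef_rot"]);P=s["position"]
a=plan(P+[0,0,.12],q,3);plan([.527,.136,.22],lean(1,0)*HZ,9,a)
```

```text
[[[-0.28, 0.002, -0.285], [0, 0, 0.0]], [[-0.28, 0.001, -0.286], [0, 0, 0.0]], [[-0.281, 0.002, -0.285], [0, 0, 0.0]]]
end [0.7033 0.1435 0.313 ] max 0.286 0.0
[[[-0.066, 0.025, 0.21], [-0.028, 0.575, -0.075]], [[-0.085, 0.024, 0.203], [-0.028, 0.575, -0.075]], [[-0.102, 0.021, 0.196], [-0.028, 0.575, -0.075]], [[-0.118, 0.02, 0.186], [-0.028, 0.575, -0.075]], [[-0.135, 0.017, 0.176], [-0.028, 0.575, -0.075]], [[-0.149, 0.015, 0.163], [-0.028, 0.575, -0.075]], [[-0.162, 0.013, 0.15], [-0.028, 0.575, -0.075]], [[-0.176, 0.01, 0.135], [-0.028, 0.575, -0.075]], [[-0.186, 0.007, 0.119], [-0.028, 0.575, -0.075]]]
end [0.527 0.136 0.22 ] max 0.21 44.87167132880405
```

move_arm:
  moves:
    - [[-0.28, 0, -0.28], [0, 0, 0]]
    - [[-0.28, 0, -0.28], [0, 0, 0]]
    - [[-0.28, 0, -0.28], [0, 0, 0]]
    - [[-0.07, 0.02, 0.21], [-0.03, 0.57, -0.07]]
    - [[-0.09, 0.02, 0.2], [-0.03, 0.57, -0.07]]
    - [[-0.1, 0.02, 0.2], [-0.03, 0.57, -0.07]]
    - [[-0.12, 0.02, 0.19], [-0.03, 0.57, -0.08]]
    - [[-0.13, 0.02, 0.18], [-0.03, 0.58, -0.08]]
    - [[-0.15, 0.01, 0.16], [-0.03, 0.58, -0.08]]
    - [[-0.16, 0.01, 0.15], [-0.03, 0.58, -0.08]]
    - [[-0.18, 0.01, 0.13], [-0.03, 0.58, -0.08]]
    - [[-0.19, 0.01, 0.12], [-0.03, 0.58, -0.08]]

```text
time: 15.35
position: [0.5204, 0.1375, 0.2172]
eef_rot: [1.0, 0.011, -0.001, 0.002]
wrist_force: [0.0, 0.7, 0.1]
width: 0.0857
gripper_force: 0.0
```

move_arm:
  moves:
    - [[0, 0, 0], [0, 0, -1]]
    - [[0, 0, 0], [0, 0, -1]]
    - [[0, 0, 0], [0, 0, -1]]
    - [[0, 0, 0], [0, 0, -1]]
    - [[0, 0, 0], [0, 0, -1]]
    - [[0, 0, 0], [0, 0, -1]]
    - [[0, 0, 0], [0, 0, -1]]
    - [[0, 0, 0], [0, 0, -1]]
    - [[0, 0, 0], [0, 0, -1]]
    - [[0, 0, 0], [0, 0, -1]]
    - [[0, 0, 0], [0, 0, -1]]
    - [[0, 0, 0], [0, 0, -1]]

```text
time: 16.55
position: [0.5209, 0.1375, 0.2171]
eef_rot: [0.611, 0.792, -0.003, -0.001]
wrist_force: [-0.1, -0.4, -0.5]
width: 0.0857
gripper_force: 0.0
```

move_arm:
  moves:
    - [[0, 0, 0], [0, 0, -1]]
    - [[0, 0, 0], [0, 0, -1]]
    - [[0, 0, 0], [0, 0, -1]]
    - [[0, 0, 0], [0, 0, -1]]
    - [[0, 0, 0], [0, 0, -1]]
    - [[0, 0, 0], [0, 0, -1]]
    - [[0, 0, 0], [0, 0, -1]]
    - [[0, 0, 0], [0, 0, -1]]
    - [[0, 0, 0], [0, 0, -1]]
    - [[0, 0, 0], [0, 0, 0]]

```text
time: 17.55
position: [0.5212, 0.1375, 0.2173]
eef_rot: [-0.015, 1.0, -0.002, -0.003]
wrist_force: [0.1, -0.5, 0.1]
width: 0.0852
gripper_force: 0.0
```

Run:
```python
from h import *
s=r.read_state();print(s["position"],s["qpos"].round(3))
a=plan([.527,.136,.11],lean(1,0),3);plan([.527,.136,.053],lean(1,0),3,a)
```

```text
[0.52124027 0.13745729 0.21732845] [ 0.179  0.161  1.845 -0.003  1.141 -1.42 ]
[[[-0.021, -0.004, 0.358], [-0.009, -0.012, 0.027]], [[-0.02, -0.005, 0.357], [-0.009, -0.012, 0.027]], [[-0.02, -0.004, 0.358], [-0.009, -0.012, 0.027]]]
end [0.527 0.136 0.11 ] max 0.358 0.7970447346839835
[[[0, 0, 0.19], [0, 0, 0.0]], [[0, 0, 0.19], [0, 0, 0.0]], [[0, -0.001, 0.19], [0, 0, 0.0]]]
end [0.527 0.136 0.053] max 0.19 0.015585725137043179
```

move_arm:
  moves:
    - [[-0.02, 0, 0.36], [0, -0.01, 0.03]]
    - [[-0.02, 0, 0.36], [0, -0.01, 0.03]]
    - [[-0.02, 0, 0.36], [0, -0.01, 0.03]]
    - [[0, 0, 0.19], [0, 0, 0]]
    - [[0, 0, 0.19], [0, 0, 0]]
    - [[0, 0, 0.17], [0, 0, 0]]
    - [[0, 0, 0], [0, 0, 0]]

```text
time: 18.25
position: [0.5258, 0.1367, 0.0531]
eef_rot: [-0.007, 1.0, -0.002, -0.002]
wrist_force: [-0.7, -0.5, 0.4]
width: 0.0857
gripper_force: 0.0
```

move_arm:
  moves:
    - [[0, 0, 0], [0, 0, 0]]
    - [[0, 0, 0], [0, 0, 0]]
    - [[0, 0, 0], [0, 0, 0]]
    - [[0, 0, 0], [0, 0, 0]]
    - [[0, 0, 0], [0, 0, 0]]
    - [[0, 0, 0], [0, 0, 0]]
    - [[0, 0, 0], [0, 0, 0]]
    - [[0, 0, 0], [0, 0, 0]]
    - [[0, 0, 0], [0, 0, 0]]
    - [[0, 0, 0], [0, 0, 0]]
    - [[0, 0, 0], [0, 0, 0]]
    - [[0, 0, 0], [0, 0, 0]]
  claw: -1
  force: 40

```text
time: 19.45
position: [0.531, 0.1374, 0.0576]
eef_rot: [-0.008, 1.0, -0.002, 0.002]
wrist_force: [-1.3, -0.8, 7.0]
width: 0.013
gripper_force: 43.1
```

Run:
```python
from h import *
s=r.read_state();print(s["position"],s["qpos"].round(3),s["wrist_force"],s["torque"])
q=Ro.from_quat(s["eef_rot"]);y=np.radians(7.5);dirn=np.array([-np.sin(y),np.cos(y),0]);print(q.apply([1,0,0]),"home",s["position"]+.16*dirn)
plan(s["position"]+.155*dirn,q,10)
```

```text
[0.53098564 0.13735798 0.05761952] [ 0.176  0.393  1.926 -0.005  0.82  -1.407] [-1.34888247 -0.84961668  7.00258685] [-0.06873767  0.18896135 -0.13448403]
[-0.99987113 -0.01546551 -0.00430548] home [0.51010145 0.29598916 0.05761952]
[[[0.018, 0.154, -0.001], [0, 0, 0.0]], [[0.018, 0.154, -0.0], [0, 0, 0.0]], [[0.018, 0.154, -0.001], [0, 0, 0.0]], [[0.017, 0.154, -0.0], [0, 0, 0.0]], [[0.018, 0.154, -0.001], [0, 0, 0.0]], [[0.018, 0.154, -0.0], [0, 0, 0.0]], [[0.018, 0.154, -0.001], [0, 0, 0.0]], [[0.018, 0.154, -0.0], [0, 0, 0.0]], [[0.018, 0.154, -0.001], [0, 0, 0.0]], [[0.018, 0.154, -0.0], [0, 0, 0.0]]]
end [0.5107 0.2911 0.0576] max 0.154 0.0
```

move_arm:
  moves:
    - [[0, 0, -0.02], [0, 0, 0]]
    - [[0.01, 0.06, 0], [0, 0, 0]]
    - [[0.01, 0.12, 0], [0, 0, 0]]
    - [[0.02, 0.15, 0], [0, 0, 0]]
    - [[0.02, 0.15, 0], [0, 0, 0]]
    - [[0.02, 0.15, 0], [0, 0, 0]]
    - [[0.02, 0.15, 0], [0, 0, 0]]
    - [[0.02, 0.15, 0], [0, 0, 0]]
    - [[0.02, 0.15, 0], [0, 0, 0]]
    - [[0.02, 0.15, 0], [0, 0, 0]]
    - [[0.01, 0.12, 0], [0, 0, 0]]
    - [[0, 0, 0], [0, 0, 0]]

```text
time: 20.65
position: [0.513, 0.2742, 0.0578]
eef_rot: [-0.009, 1.0, -0.001, 0.004]
wrist_force: [6.8, 1.7, -8.5]
width: 0.0127
gripper_force: 41.4
```

Run:
```python
from h import *
s=r.read_state();print(s["position"],s["qpos"].round(3),s["wrist_force"],s["torque"],s["width"])
```

```text
[0.51304569 0.27418608 0.05782839] [ 0.418  0.443  1.848 -0.006  0.843 -1.166] [ 6.77083052  1.69519003 -8.51779878] [ 0.47134695 -1.06200104 -0.05243092] 0.012708698498610413
```

move_arm:
  moves:
    - [[0, 0.1, 0.01], [0, 0, 0]]
    - [[0, 0.07, 0.01], [0, 0, 0]]
    - [[0, 0.03, 0], [0, 0, 0]]
    - [[0, 0, 0], [0, 0, 0]]

```text
time: 21.05
position: [0.5129, 0.2757, 0.0575]
eef_rot: [-0.014, 1.0, -0.017, 0.001]
wrist_force: [7.0, -47.7, 16.8]
width: 0.013
gripper_force: 44.9
```

move_arm:
  moves:
    - [[0, 0.03, 0], [0, 0, 0]]
    - [[0, 0.03, 0], [0, 0, 0]]
    - [[0, 0, 0], [0, 0, 0]]

```text
time: 21.35
position: [0.5129, 0.2762, 0.0575]
eef_rot: [-0.015, 1.0, -0.022, -0.0]
wrist_force: [8.6, -61.2, 21.1]
width: 0.0132
gripper_force: 45.5
```

Blocked at y≈0.276. I'll relax the push and look at whether this is the home stop or a snag.

move_arm:
  moves:
    - [[0, -0.1, 0], [0, 0, 0]]
    - [[0, -0.1, 0], [0, 0, 0]]
    - [[0, 0, 0], [0, 0, 0]]

```text
time: 21.65
position: [0.5131, 0.2746, 0.0577]
eef_rot: [-0.008, 1.0, -0.004, 0.003]
wrist_force: [3.9, -12.5, 6.9]
width: 0.013
gripper_force: 44.0
```

Run:
```python
from h import *
from scipy.optimize import least_squares
s=r.read_state();print(s["position"],s["wrist_force"],s["qpos"].round(3))
a,da=r.grab_frame("scene");b,db=r.grab_frame("top")
Q=cloud("scene",da).reshape(-1,3)
m=(np.hypot(Q[:,0]-.607,Q[:,1]-.29)<.045)&(Q[:,2]>.05)&(Q[:,2]<.135);X=Q[m];print(len(X))
o=least_squares(lambda v:np.hypot(X[:,0]-v[0],X[:,1]-v[1])-.027,[.607,.29],loss="soft_l1",f_scale=.0015);print("beaker scene",o.x)
im=np.vstack([cv2.resize(a[130:250,330:490],(640,300)) if 0 else cv2.resize(a[130:230,320:480],(480,300)),cv2.resize(b[150:290,80:304],(480,300))])
cv2.imwrite("pics/k.png",im[:,:,::-1])
```

```text
[0.51308361 0.27464017 0.05767373] [  3.89927697 -12.50909215   6.90879739] [ 0.422  0.446  1.844 -0.012  0.85  -1.157]
359
beaker scene [0.60853637 0.2853538 ]
```

View pics/k.png

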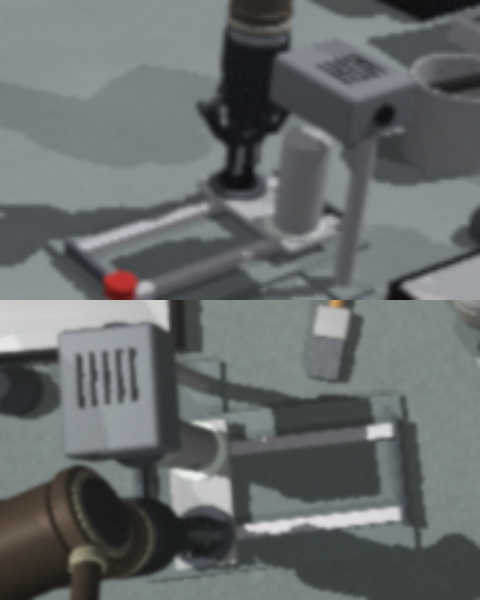

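The scene fit puts the beaker 139 mm along the way and right under the head's middle in station y, against a hard stop, so the carriage started about 20 mm in and is now home. I'll turn the clamp clockwise while keeping a light push.

move_arm:
  moves:
    - [[0, 0, 0], [0, 0, 1]]
    - [[0, 0, 0], [0, 0, 1]]
    - [[0, 0, 0], [0, 0, 1]]
    - [[0, 0, 0], [0, 0, 1]]
    - [[0, 0, 0], [0, 0, 0]]

```text
time: 22.25
position: [0.5124, 0.2726, 0.0577]
eef_rot: [0.287, 0.958, -0.006, 0.004]
wrist_force: [3.6, -20.8, 10.4]
width: 0.0132
gripper_force: 44.5
```

move_arm:
  moves:
    - [[0, 0, 0], [0, 0, 1]]
    - [[0, 0, 0], [0, 0, 1]]
    - [[0, 0, 0], [0, 0, 1]]
    - [[0, 0, 0], [0, 0, 1]]
    - [[0, 0, 0], [0, 0, 0]]

```text
time: 22.75
position: [0.5107, 0.2711, 0.0578]
eef_rot: [0.557, 0.831, -0.007, 0.005]
wrist_force: [-0.4, -24.3, 16.1]
width: 0.0133
gripper_force: 45.2
```

Run:
```python
from h import *
s=r.read_state();print(s["position"],s["wrist_force"],s["torque"],s["width"],s["qpos"].round(3));x=Ro.from_quat(s["eef_rot"]).apply([1,0,0]);print(np.degrees(np.arctan2(x[1],x[0])))
```

```text
[0.51072419 0.27109764 0.05778196] [ -0.42433975 -24.33607083  16.07961274] [-3.96419494  0.02341935 -0.01108368] 0.013287194051496875 [ 0.422  0.445  1.845 -0.021  0.859  0.046]
112.34366725562033
```

move_arm:
  moves:
    - [[0, 0, 0], [0, 0, 0.7]]
    - [[0, 0, 0], [0, 0, 0.7]]
    - [[0, 0, 0], [0, 0, 0.5]]
    - [[0, 0, 0], [0, 0, 0]]

```text
time: 23.15
position: [0.5098, 0.2713, 0.0578]
eef_rot: [0.667, 0.745, -0.007, 0.006]
wrist_force: [-1.4, -23.5, 17.2]
width: 0.013
gripper_force: 64.8
```

Run:
```python
from h import *
s=r.read_state();print(s["position"],s["wrist_force"],s["torque"],s["width"],s["qpos"].round(3));x=Ro.from_quat(s["eef_rot"]).apply([1,0,0]);print(np.degrees(np.arctan2(x[1],x[0])))
```

```text
[0.50982725 0.27128399 0.05780005] [ -1.4051343  -23.45386128  17.23393656] [-3.65215046  0.43043264  1.12301763] 0.012985403796690796 [ 0.423  0.444  1.846 -0.022  0.861  0.326]
96.36863236432212
```

The knob is at its stop, with the reaction moment up to 1.1 N m after about 1.48 rad of turn. I'll relax, open and retreat upwards.

move_arm:
  moves:
    - [[-0.08, 0, -0.05], [0, 0, -0.2]]
    - [[0, 0, 0], [0, 0, 0]]

```text
time: 23.35
position: [0.5098, 0.2706, 0.0581]
eef_rot: [0.658, 0.753, -0.001, 0.001]
wrist_force: [4.1, 3.1, -15.3]
width: 0.0133
gripper_force: 53.6
```

move_arm:
  moves:
    - [[0, 0, 0], [0, 0, 0]]
    - [[0, 0, 0], [0, 0, 0]]
    - [[0, 0, 0], [0, 0, 0]]
    - [[0, 0, 0], [0, 0, 0]]
    - [[0, 0, 0], [0, 0, 0]]
    - [[0, 0, 0], [0, 0, 0]]
  claw: 0

```text
time: 23.95
position: [0.5123, 0.2703, 0.0617]
eef_rot: [0.659, 0.752, 0.0, 0.002]
wrist_force: [1.0, -0.0, 0.2]
width: 0.0428
gripper_force: 0.0
```

move_arm:
  moves:
    - [[0, 0, -0.2], [0, 0, 0]]
    - [[0, 0, -0.4], [0, 0, 0]]
    - [[-0.2, 0, -0.4], [0, 0, 0]]
    - [[-0.4, 0, -0.4], [0, 0, 0]]
    - [[-0.4, 0, -0.4], [0, 0, 0]]
    - [[-0.4, 0, 0], [0, 0, 0]]
    - [[-0.4, 0, 0], [0, 0, 0]]
    - [[0, 0, 0], [0, 0, 0]]

```text
time: 24.75
position: [0.5345, 0.0972, 0.2334]
eef_rot: [0.661, 0.75, -0.0, 0.004]
wrist_force: [0.4, 0.4, 0.1]
width: 0.0425
gripper_force: 0.0
```

Run:
```python
from h import *
from scipy.optimize import least_squares
s=r.read_state();print(s["position"],s["wrist_force"])
for n in("top","scene"):
    p,d=r.grab_frame(n);Q=cloud(n,d).reshape(-1,3)
    Y=Q[(np.hypot(Q[:,0]-.508,Q[:,1]-.273)<.035)&(Q[:,2]>.068)&(Q[:,2]<.09)]
    if len(Y)>5:print(n,"knob",len(Y),Y.mean(0).round(4),cv2.minAreaRect((Y[:,:2]*1000).astype(np.float32)))
    X=Q[(np.hypot(Q[:,0]-.607,Q[:,1]-.287)<.045)&(Q[:,2]>.05)&(Q[:,2]<.135)]
    o=least_squares(lambda v:np.hypot(X[:,0]-v[0],X[:,1]-v[1])-.027,[.607,.29],loss="soft_l1",f_scale=.0015);print(n,"beaker",len(X),o.x.round(4))
```

```text
[0.53452289 0.0972065  0.23343477] [0.39706666 0.37998553 0.14891256]
top beaker 122 [0.6114 0.2886]
scene knob 50 [0.5109 0.2693 0.0752] ((509.81158447265625, 266.77313232421875), (18.614397048950195, 49.11833953857422), 6.327376365661621)
scene beaker 365 [0.6084 0.285 ]
```

Run:
```python
from h import *
c=r.camera_info("top");K=np.array(c["intrinsics"]);R=np.array(c["R"]);t=np.array(c["t"]);o=-R.T@t
def ray(u,v,z):
    d=R.T@np.linalg.inv(K)@[u,v,1];return o+d*(z-o[2])/d[2]
A=ray(100+200/4,150+525/4,.01);B=ray(100+707/4,150+466/4,.01);print(A,B,np.linalg.norm(A-B))
e=(A-B)/np.linalg.norm(A-B);print("yaw",np.degrees(np.arctan2(-e[0],e[1])));m=(A+B)/2
for n,x in(("start",(.627,.1496)),("now",(.6114,.2886)),("head",(.648,.2912))):print(n,((np.array([*x,.01])-m)@e).round(4))
```

```text
[0.45550455 0.34183377 0.01      ] [0.49544541 0.02396827 0.01      ] 0.32036501670197454
yaw 7.161870207963411
start -0.0519
now 0.0879
head 0.0859
```

The plate edge measures 320 mm as it should. It puts the carriage 88 mm past the middle, level with the head, so it is home. I'm handing in.

```bash
python3 -c "
from cell import r
print(r.finish_job())"
```

```text
the job is handed in; nothing more can be done
None
```

I handed the job in at about 25 s of the 58 s: the taller beaker is mouth down on the peg, the carriage is against its home stop under the head, and the clamp knob was turned clockwise to its stop. These are my own measurements; the hand-in returned no verdict.

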